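# Clear the bark off the bench scale and set the jar on it

### The job

Use the scraper block to clear all four bark chips off the scale's plate into the empty black tray beside it, not the seedling tray; touch the chips with nothing but the scraper. Stand the scraper back on the bench, then set the jar of fertiliser gently down, upright, in the middle of the cleared plate. Do not drop or tip the jar, and leave the pot, the mug and the white bottle where they are.

Things in the scene. Friction and masses are not known exactly. Their poses are not given: they have to be found in the camera images.
- scale: bench scale, fixed: a bare steel plate 180 mm (its x) by 150 mm (its y), 8 mm thick, top 63 mm above the bench, on a grey foot 150 x 110 mm; low grey display (36 mm high) on its -x side, reaching to 133 mm from the centre. Origin: centre of the underside, on the bench. The trays lie along its +y and -y sides, one each.
- plate (a point): centre of the top of the scale's plate, 63 mm above the bench; same axes as the scale
- tray: the empty open black tray, fixed, 190 mm (x) by 120 mm (y), rim 34 mm high, walls and floor 4 mm; on one side of the scale (either +y or -y, centre 120 mm from the scale's centre, axes parallel to the scale's), its inner edge tucked 15 mm under the overhanging plate. Origin: centre of the underside.
- seedlings: tray of seedlings, fixed: same size as the empty tray but filled with dark soil and small green seedlings up to 45 mm high; on the scale's other side. Origin: centre of the underside.
- scraper: loose scraper block, 250 g, standing on the bench on its rubber sole: orange block 150 mm long (x), 36 mm thick (y), up to 45 mm high, sole face 30 mm thick; on top a wooden grip 90 mm long (x), 24 mm thick (y), from 43 to 95 mm high. Origin: centre of the underside; z up. Symmetric end to end.
- jar: loose round closed amber jar of fertiliser with paper label and green cap, 60 mm diameter, 125 mm high, about 300 g, standing upright on the bench. Origin: centre of the underside; z up along its axis.
- pot: terracotta pot, bystander, 100 mm across, 90 mm high; origin at centre of underside
- mug: blue mug, bystander, 80 mm across, 90 mm high; origin at centre of underside
- mister: white bottle with red cap, bystander, 68 mm across, 190 mm high; origin at centre of underside
- chip1: loose brown bark chip, about 42 x 26 x 17 mm, 12 g, lying on the scale's plate. Origin: centre of its underside.
- chip2: loose brown bark chip, about 40 x 27 x 17 mm, 12 g, lying on the scale's plate. Origin: centre of its underside.
- chip3: loose brown bark chip, about 38 x 28 x 17 mm, 12 g, lying on the scale's plate. Origin: centre of its underside.
- chip4: loose brown bark chip, about 36 x 29 x 17 mm, 12 g, lying on the scale's plate. Origin: centre of its underside.

How it is judged (in metres and radians):
On the way, in this order (a step that is already met when the one before it is completed fails the run):
1. all four chips lie in the empty black tray (x of chip1 in the frame of tray between -0.1 and 0.1 m and y of chip1 in the frame of tray between -0.065 and 0.065 m and height (world z) of each of chip1, chip2, chip3, chip4 below 0.052 m and x of chip2 in the frame of tray between -0.1 and 0.1 m and y of chip2 in the frame of tray between -0.065 and 0.065 m and x of chip3 in the frame of tray between -0.1 and 0.1 m and y of chip3 in the frame of tray between -0.065 and 0.065 m and x of chip4 in the frame of tray between -0.1 and 0.1 m and y of chip4 in the frame of tray between -0.065 and 0.065 m), for 0.2 s.
2. the scraper stands on the bench, clear of scale and trays, and is let go (angle between scraper's own z axis and vertical below 0.15 rad and height (world z) of scraper below 0.012 m and contact force between scraper and the fingers below 0.05 N and contact force between scraper and tray below 0.05 N and contact force between scraper and scale below 0.05 N and contact force between scraper and seedlings below 0.05 N), for 0.2 s.
3. the jar stands upright on the plate (horizontal distance between jar and plate below 0.045 m and angle between jar's own z axis and vertical below 0.1 rad and height (world z) of jar between 0.055 and 0.072 m and contact force between jar and scale above 0.5 N), for 0.2 s.
At the end, for the whole second after the job is handed in: All four chips lie in the empty black tray (origins inside its outline, below 52 mm); the jar stands upright (within 0.1 rad) on the plate, its centre within 45 mm of the plate's centre, at rest; the scraper stands upright (within 0.15 rad) on the bench, at rest, touching neither scale nor trays (all of step 1 and all of step 3 and angle between scraper's own z axis and vertical below 0.15 rad and height (world z) of scraper below 0.012 m and contact force between scraper and tray below 0.05 N and contact force between scraper and scale below 0.05 N and contact force between scraper and seedlings below 0.05 N and linear speed of each of jar, scraper below 0.02 m/s).
It fails at once if a chip is touched by the robot or the jar (contact force between any of chip1, chip2, chip3, chip4 and the fingers above 0.2 N or contact force between any of chip1, chip2, chip3, chip4 and the arm above 0.2 N or contact force between any of chip1, chip2, chip3, chip4 and jar above 0.2 N).
It fails at once if the jar is dropped (falls free at over 0.5 m/s, a drop of about 13 mm) (linear speed of jar above 0.5 m/s and contact force between jar and the fingers below 0.1 N).
It fails at once if the jar is tipped by more than 0.6 rad (angle between jar's own z axis and vertical above 0.6 rad).
It fails at once if the pot, mug or white bottle is moved more than 40 mm (distance of any of pot, mug, mister from where it was at the start of the episode above 0.04 m).
It also fails if it takes over 64 s, if anything falls off the work surface, if the arm or the gripper's body presses on something with over 40 N, if the wrist force passes 120 N, or if a joint passes its speed limit or range.

### The arm

A 6-joint arm with a two-finger parallel gripper is mounted at the origin on the work surface. World frame = base frame: x ahead of the robot, y to its left, z up, the work surface at z = 0. Lengths are in m, angles in degrees, forces in N, time in s.
With the tool pointing down it reaches from about 0.325 to 0.775 m from the base axis. Payload 5.5 kg.
Tool frame: the origin (TCP) lies at the centre of the arm's flange, where the gripper is bolted on; the fingertips stand 182 mm ahead of it and the grasp point (between the pads) lies 163 mm ahead of it; z points along the fingers, y is the line along which they close (so a half turn about z gives the same grasp; the last joint's range is limited). The gripper opens to 88 mm and grips with 3 to 60 N. Pads are 20 mm wide; open, the fingers measure 115 mm over their backs; the gripper's body (75 mm by 178 mm) begins 61 mm behind the grasp point.
Start: joints at [73.127, 5.22, 70.514, -0, 104.267, -3.249], TCP at [0.141, 0.583, 0.405] pointing down, gripper open.
Joint ranges: [-164.24, 164.24], [-49.07, 125.15], [9.68, 141.18], [-86.29, 266.29], [3.28, 154.24], [-151.56, 151.56]. Speed limits (degrees/s): [147.25, 147.25, 172.46, 180, 180, 180].

### API

Orientations are given as [roll, pitch, yaw] about the fixed x, y, z axes, in that order (R = Rz(yaw) Ry(pitch) Rx(roll)).
In Python, from station import r gives the robot as it stands. The module is installed in compiled form; this text tells all that it offers. Calls block until the motion is done:
- r.reach(position, orientation): joint-space move of the TCP to a pose.
- r.servo_line(position, rotation=None, speed=0.15): straight line of the TCP; rotation=None keeps the orientation; speed is the mean speed in m/s.
- r.move_joints(angles): joint-space move.
- r.let_go() and r.grab(squeeze=None): open the fingers fully, or close them until they stop; squeeze is the grip in N (None keeps the last).
- r.wait(seconds).
- r.inverse_kinematics(position, orientation): joint angles nearest the present ones, or None.
- r.sense(): the state.
- r.snapshot(name): name is "side" or "top" or "wrist"; returns a dict with "frame" (384x512x3 uint8, red, green, blue), "fx", "fy", "cx", "cy" (pixels), "R" (3x3) and "t" (3): a world point X has camera coordinates R X + t. Camera axes: x right, y down, z forward; pixel columns grow to the right and rows downward; lengths in m; the calibration is good to about 2 mm. The wrist camera is an equidistant fisheye: a pixel r from the principal point sees the ray r / f radians off the axis. A picture is of the moment at which its call begins. There is no depth.
A pose or a line that the arm cannot do raises r.IKError and nothing moves.
- r.hand_in(): hands the job in; it is judged then, once.
The state is a dict: "clock": time; "joints": joint angles; "joint_vel": joint speeds; "joint_torque": joint torques, N m; "tcp_pos": TCP position; "orientation": TCP orientation; "contact_force": force on the tool from outside, world axes, zero at the start; "torque": the same for the moment, N m; "opening": finger opening in m; "gripper_force": force on a finger pad.
Only numpy, scipy, OpenCV 4.12 (cv2) and the standard library are available. Lean on these libraries where they do the work, as an engineer would, in place of code of your own. Each camera call takes 0.05 s, during which the arm holds its last target. There are 200 camera calls.

## Working session

There is one attempt and no reset: what is moved stays moved. The work goes in short steps, each a Python script; the robot and the scene stay as the last script left them, time stands still between calls to the robot, and variables do not carry over. Pictures are saved under pics/ and viewed, at most 10 in all, crops included, and the job is handed in when it is done.

```bash
mkdir -p pics
python3 - <<'E'
from station import r
import cv2,pickle
d={}
for n in("side","top"):
    s=r.snapshot(n);d[n]=s;cv2.imwrite(f"pics/{n}0.png",cv2.resize(s["frame"][:,:,::-1],(768,576),interpolation=cv2.INTER_CUBIC))
    print(n,s["fx"],s["cx"],s["cy"],s["R"],s["t"])
pickle.dump(d,open("s0.pkl","wb"))
s=r.sense();print(s["clock"],s["orientation"],s["opening"])
E
```

```text
side 409.7395300210095 255.25229184399808 191.09980493586102 [[ 0.78142554 -0.62391037 -0.0104872 ]
 [-0.31573337 -0.38083684 -0.86906602]
 [ 0.53822538  0.68242154 -0.49458495]] [-0.47496535  0.24827039  0.71907455]
top 416.84756620611574 254.07848739072463 191.96249198127063 [[ 0.01438326 -0.99979391 -0.01432718]
 [-0.98211946 -0.0114362  -0.1879111 ]
 [ 0.18770852  0.01677378 -0.98208154]] [-0.00384297  0.59061888  0.98813524]
0.1 [-1.79901646e+02 -8.02129057e-03  1.66378925e+02] 0.08793215052756742
```

View pics/top0.png

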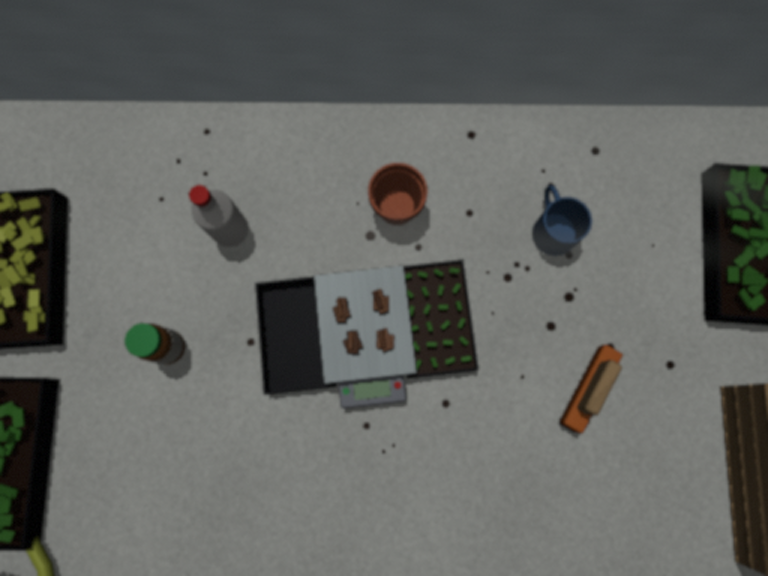

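View pics/side0.png

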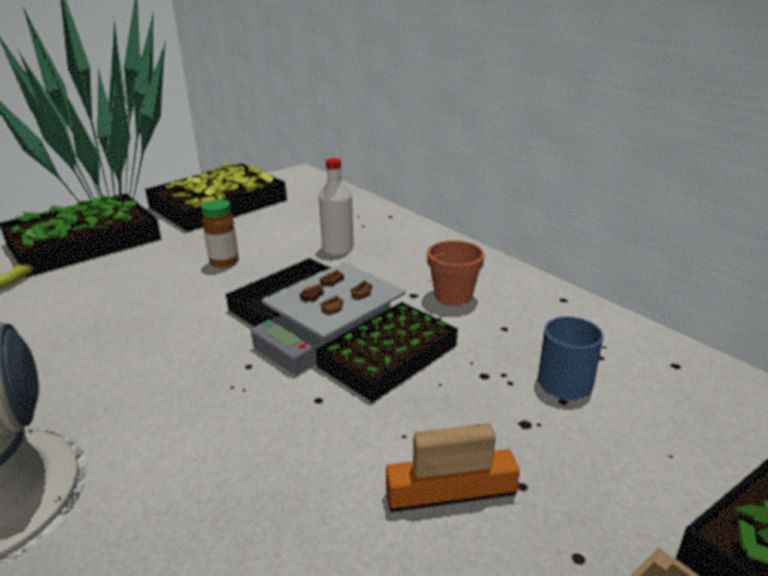

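The top view (768-px scale) shows the plate with corners near (316,275), (404,265), (415,372) and (324,383). The empty tray is on its left (+y) and the seedlings are on its right. The chips are at (342,310), (381,301), (353,342) and (385,341). The scraper grip is at (602,387), the jar cap at (143,341), the bottle at (215,210), the pot at (398,193) and the mug at (566,222).

```bash
cat > h.py <<'E'
import numpy as np,cv2
def ray(s,u,v,z,k=1.0):
    u,v=u/k,v/k
    d=s["R"].T@np.array([(u-s["cx"])/s["fx"],(v-s["cy"])/s["fy"],1]);c=-s["R"].T@s["t"]
    return c+d*(z-c[2])/d[2]
def proj(s,X,k=1.0):
    X=np.atleast_2d(X)@s["R"].T+s["t"]; return k*np.c_[s["fx"]*X[:,0]/X[:,2]+s["cx"],s["fy"]*X[:,1]/X[:,2]+s["cy"]]
E
python3 - <<'E'
import pickle,numpy as np,cv2
from h import *
np.set_printoptions(precision=4,suppress=True)
d=pickle.load(open("s0.pkl","rb"));t=d["top"]
hsv=cv2.cvtColor(t["frame"],cv2.COLOR_RGB2HSV)
def comp(m,win,n=1):
    M=np.zeros(m.shape,np.uint8);a,b,c,e=[int(x/1.5) for x in win];M[c:e,a:b]=m[c:e,a:b]
    cs,_=cv2.findContours(M,cv2.RETR_EXTERNAL,cv2.CHAIN_APPROX_NONE)
    return sorted(cs,key=cv2.contourArea)[::-1][:n]
H,S,V=[hsv[...,i].astype(int) for i in range(3)]
def wrect(c,z):
    P=np.array([ray(t,u,v,z)[:2] for u,v in c[:,0]],np.float32);return cv2.minAreaRect(P)
pl=comp(((S<50)&(V>140)).astype(np.uint8),(300,425,255,390))
for c in pl: print("platepix",cv2.boundingRect(c)); print("plate",wrect(c,.063))
print("Vs",hsv[220:222,232:236].tolist(),hsv[160,200].tolist())
for c in comp(((S>110)&((H<15)|(H>170))).astype(np.uint8),(325,405,280,365),4): print("chip",wrect(c,.075),cv2.contourArea(c))
for c in comp(((S>190)&(H<15)).astype(np.uint8),(550,640,335,440)): print("orange",wrect(c,.045))
for c in comp(((H>10)&(H<25)&(S>60)&(S<170)&(V>100)).astype(np.uint8),(550,640,335,440)): print("grip",wrect(c,.095))
for c in comp(((H>45)&(H<85)&(S>100)).astype(np.uint8),(110,180,310,370)): print("cap",wrect(c,.125))
for n,u,v,z in(("pot",398,190,.09),("mug",567,221,.09),("mister",201,196,.19)): print(n,ray(t,u,v,z,1.5))
C=[ray(t,u,v,.063,1.5)[:2] for u,v in((316,275),(404,265),(415,372),(324,383))]
print("corners",np.array(C),np.mean(C,0),[np.linalg.norm(C[i]-C[i-1]) for i in range(4)])
cv2.imwrite("pics/crop.png",cv2.resize(t["frame"][165:290,160:425,::-1],None,fx=3,fy=3,interpolation=cv2.INTER_CUBIC))
E
```

```text
Vs [[[75, 5, 97], [30, 6, 89], [15, 12, 84], [18, 15, 83]], [[11, 54, 75], [11, 75, 75], [10, 86, 71], [10, 81, 66]]] [45, 8, 128]
chip ((0.564487874507904, 0.00461213942617178), (0.029850585386157036, 0.01715475507080555), 0.9295834898948669) 67.0
chip ((0.5020057559013367, -0.0035485289990901947), (0.026679016649723053, 0.016963031142950058), 0.7473506331443787) 65.0
chip ((0.5501887202262878, 0.06873372197151184), (0.03255188837647438, 0.01674790121614933), 12.595134735107422) 62.5
chip ((0.4971853494644165, 0.0498771034181118), (0.030748683959245682, 0.018296346068382263), 19.789846420288086) 61.5
orange ((0.4303651750087738, -0.336228609085083), (0.030404064804315567, 0.1414518505334854), 61.44834899902344)
grip ((0.43759581446647644, -0.34823599457740784), (0.018214941024780273, 0.09454495459794998), 61.214969635009766)
cap ((0.4919561743736267, 0.3693220019340515), (0.04867417737841606, 0.052164264023303986), 0.7571299076080322)
pot [ 0.7503 -0.0224  0.09  ]
mug [ 0.6995 -0.3001  0.09  ]
mister [0.7023 0.2738 0.19  ]
corners [[ 0.61    0.1126]
 [ 0.6287 -0.0339]
 [ 0.4517 -0.053 ]
 [ 0.4321  0.0937]] [0.5306 0.0298] [np.float64(0.17894048054694456), np.float64(0.14773275964816537), np.float64(0.17806880968258515), np.float64(0.14795721588085184)]
```

View pics/crop.png

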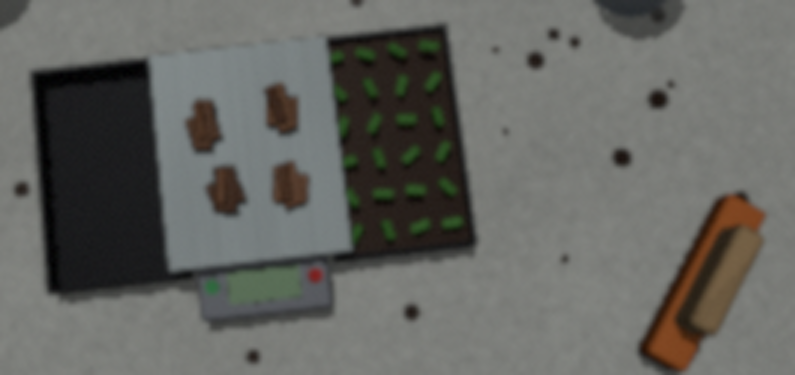

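The crop confirms the layout: the plate is yawed about +6.5°, with the tray on +y. Next I'll fit the scraper silhouette and cross-check the plate and jar in the side view.

Run:
```python
import pickle,numpy as np,cv2
from scipy.optimize import minimize
from h import *
np.set_printoptions(precision=4,suppress=True)
d=pickle.load(open("s0.pkl","rb"))
def box(p,lx,ly,z0,z1):
    c,s=np.cos(p[2]),np.sin(p[2]);R=np.array([[c,-s],[s,c]])
    return np.array([[*(R@[a*lx/2,b*ly/2]+p[:2]),z] for a in(1,-1) for b in(1,-1) for z in(z0,z1)])
k=4
def rend(s,boxes):
    m=np.zeros((384*k,512*k),np.uint8)
    for b in boxes: cv2.fillConvexPoly(m,cv2.convexHull((proj(s,b)*k+k/2).astype(np.int32)),1)
    return cv2.resize(m.astype(np.float32),(512,384),interpolation=cv2.INTER_AREA)
W={"top":(370,425,222,295),"side":(250,352,278,342)}
M={}
for n,(a,b,c,e) in W.items():
    h=cv2.cvtColor(d[n]["frame"],cv2.COLOR_RGB2HSV); m=((h[...,0]<25)&(h[...,1]>75)&(h[...,2]>60)).astype(np.float32)
    q=np.zeros_like(m);q[c:e,a:b]=m[c:e,a:b];M[n]=q;print(n,q.sum())
def cost(p,ns=("top","side")):
    return sum(np.abs(rend(d[n],[box(p,.15,.036,.004,.045),box(p,.09,.024,.043,.095)])-M[n]).sum() for n in ns)
for ns in(("top","side"),("top",),("side",)):
    r=minimize(cost,[.434,-.342,np.radians(-28.6)],args=(ns,),method="Nelder-Mead",options=dict(initial_simplex=[[.434,-.342,-.5],[.444,-.342,-.5],[.434,-.332,-.5],[.434,-.342,-.42]]))
    print("scraper",ns,r.x,np.degrees(r.x[2]),r.fun)
s=d["side"]
pc=[.5306,.0298]
for y in(6.1,6.7,7.3): print(y,"side plate",proj(s,box([*pc,np.radians(y)],.18,.15,.063,.063)[::2],1.5))
print(proj(d["top"],box([*pc,np.radians(6.7)],.18,.15,.063,.063)[::2],1.5))
print("jar side",proj(s,[[.492,.369,.125],[.492,.369,0]],1.5), ray(s,217,206,.125,1.5))
```

```text
top 882.0
side 3507.0
scraper ('top', 'side') [ 0.4343 -0.3435 -0.518 ] -29.67664501962685 975.5625
scraper ('top',) [ 0.4321 -0.3472 -0.5488] -31.445477724941977 444.4375
scraper ('side',) [ 0.4375 -0.3403 -0.5209] -29.84685699450011 477.125
6.1 side plate [[344.4981 262.4387]
 [405.6521 291.9433]
 [260.4774 299.5279]
 [320.3521 336.5216]]
6.7 side plate [[343.8161 262.4164]
 [405.5598 291.568 ]
 [260.4147 299.9184]
 [321.1862 336.5574]]
7.3 side plate [[343.1333 262.3975]
 [405.46   291.194 ]
 [260.36   300.3092]
 [322.0221 336.5883]]
[[314.7379 274.2515]
 [404.1694 264.9855]
 [323.9249 382.7409]
 [416.3523 373.0793]]
jar side [[214.2677 204.8504]
 [223.3555 262.9748]] [0.4935 0.3602 0.125 ]
```

```bash
cat >> h.py <<'E'
YS=6.6; PC=np.array([.5306,.0298])
def sc(x,y):  # scale frame -> world xy
    a=np.radians(YS); return PC+[x*np.cos(a)-y*np.sin(a),x*np.sin(a)+y*np.cos(a)]
SP=(.434,-.3435); SY=-29.5
E
python3 - <<'E'
from station import r
from h import *
def st(m): s=r.sense();print(m,round(s["clock"],2),np.round(s["tcp_pos"],4),np.round(s["contact_force"],2),round(s["opening"],4),round(s["gripper_force"],1),flush=True)
o=[180,0,SY]
r.reach([*SP,.33],o);st("above")
r.servo_line([*SP,.236],speed=.1);st("down")
r.grab(40);st("grab")
r.servo_line([*SP,.40],speed=.15);st("lift")
p=sc(0,-.073)
r.reach([*p,.40],[180,0,YS]);st("over")
s=r.snapshot("side");cv2.imwrite("pics/side1.png",cv2.resize(s["frame"][60:300,100:420,::-1],None,fx=2.4,fy=2.4,interpolation=cv2.INTER_CUBIC))
E
```

```text
above 3.5 [ 0.4344 -0.343   0.33  ] [-0.39 -0.94 -0.04] 0.0879 0.0
down 4.59 [ 0.4342 -0.3437  0.237 ] [ 0.74 -0.01  0.65] 0.0878 0.0
grab 5.59 [ 0.434  -0.3435  0.2359] [-0.04 -0.26 -1.09] 0.0236 40.0
lift 6.83 [ 0.434  -0.3435  0.3985] [ 0.55 -0.21 -3.29] 0.0238 40.0
over 8.04 [ 0.5389 -0.0436  0.3998] [-1.69  0.59 -3.11] 0.0238 40.0
```

View pics/side1.png

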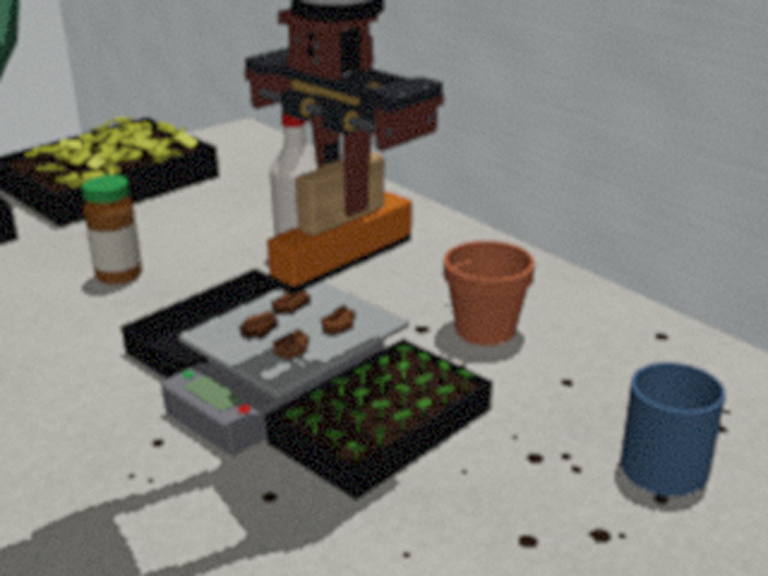

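The scraper is held square and level by the middle of its grip. The four chips are undisturbed on the plate, at about (260,323), (291,300), (339,320) and (291,344) in this crop. Next I'll descend with force feedback, then sweep.

Run:
```python
from station import r
from h import *
def st(m): s=r.sense();print(m,round(s["clock"],2),np.round(s["tcp_pos"],4),np.round(s["contact_force"],2),flush=True);return s
p=sc(0,-.073)
r.servo_line([*p,.304],speed=.08);r.wait(.3)
f0=np.mean([r.sense()["contact_force"][2]]);st("near")
z=.304
while z>.2972:
    z-=.001;r.servo_line([*p,z],speed=.02);r.wait(.15)
    s=st("step")
    if s["contact_force"][2]-f0>2.5: break
z+=.0008
r.servo_line([*p,z],speed=.02);st("z")
r.servo_line([*sc(0,.045),z],speed=.05);st("mid")
s=r.snapshot("side");cv2.imwrite("pics/side2.png",cv2.resize(s["frame"][60:300,100:420,::-1],None,fx=2.4,fy=2.4,interpolation=cv2.INTER_CUBIC))
print(z)
```

```text
near 9.74 [ 0.539  -0.0427  0.3043] [-0.83 -1.32 -2.39]
step 10.14 [ 0.539  -0.0427  0.303 ] [ 0.55 -0.62 -3.88]
step 10.54 [ 0.539  -0.0427  0.302 ] [ 0.13  0.84 -2.4 ]
step 10.94 [ 0.539  -0.0427  0.301 ] [-0.43  0.97 -2.93]
step 11.34 [ 0.539  -0.0427  0.3   ] [-0.16  0.1  -2.54]
step 11.74 [ 0.539  -0.0427  0.299 ] [-0.16 -0.2  -2.05]
step 12.14 [ 0.539  -0.0427  0.2988] [-2.52  0.28  5.49]
z 12.39 [ 0.539  -0.0427  0.2989] [-0.99  0.47  3.19]
mid 14.9 [0.5254 0.0745 0.2989] [ 0.39 -1.46  4.48]
0.2988
```

View pics/side2.png

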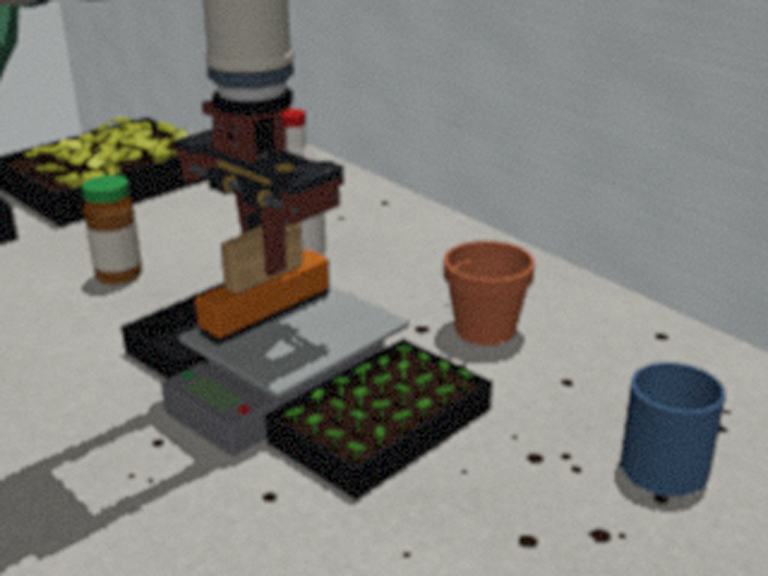

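The plate behind the scraper is clean and the chips have been pushed ahead of it towards the tray. I'll finish the stroke, lift, and check.

Run:
```python
from station import r
from h import *
def st(m): s=r.sense();print(m,round(s["clock"],2),np.round(s["tcp_pos"],4),np.round(s["contact_force"],2),flush=True);return s
r.servo_line([*sc(0,.088),.2993],speed=.06);st("end")
r.wait(.3)
r.servo_line([*sc(0,.088),.40],speed=.15)
r.reach([*sc(0,-.14),.41],[180,0,YS]);st("back")
s=r.snapshot("top");cv2.imwrite("pics/top3.png",cv2.resize(s["frame"][165:290,150:375,::-1],None,fx=3,fy=3,interpolation=cv2.INTER_CUBIC))
```

```text
end 15.82 [0.5203 0.1177 0.2989] [ 0.34  0.9  -0.37]
back 17.85 [ 0.5468 -0.1084  0.4094] [ 1.38  0.53 -2.82]
```

View pics/top3.png

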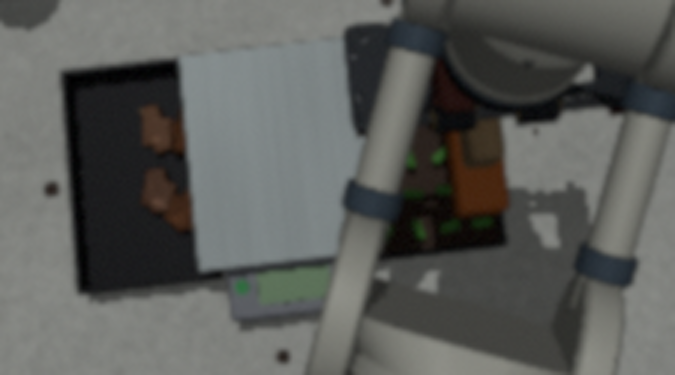

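Four chips are in the black tray, at (155,128), (175,137), (158,190) and (180,212) in the crop, and the plate is bare. Next I'll return the scraper to its place.

Run:
```python
from station import r
from h import *
def st(m): s=r.sense();print(m,round(s["clock"],2),np.round(s["tcp_pos"],4),np.round(s["contact_force"],2),flush=True);return s
r.reach([*SP,.33],[180,0,SY]);r.wait(.2)
r.servo_line([*SP,.245],speed=.1)
z=.245
while z>.2345:
    z-=.0015;r.servo_line([*SP,z],speed=.03);s=st("d")
    if s["contact_force"][2]>1: break
r.let_go();r.wait(.3);st("open")
r.servo_line([*SP,.37],speed=.15)
J=(.4925,.366)
r.reach([*J,.40],[180,0,126.6]);st("jar")
s=r.snapshot("side");a=s["frame"][60:340,70:400,::-1];cv2.imwrite("pics/side4.png",cv2.resize(a,None,fx=2.1,fy=2.1,interpolation=cv2.INTER_CUBIC))
s=r.snapshot("wrist");cv2.imwrite("pics/wrist4.png",s["frame"][:,:,::-1])
print(s["fx"],s["cx"],s["cy"]); X=s["R"]@np.array([*J,.125])+s["t"];th=np.arctan2(np.hypot(*X[:2]),X[2]);print(X,np.array([s["cx"],s["cy"]])+s["fx"]*th*X[:2]/np.hypot(*X[:2]))
```

```text
d 20.41 [ 0.4341 -0.3436  0.244 ] [-0.23 -0.36 -2.68]
d 20.66 [ 0.434  -0.3435  0.2419] [-0.49  0.63 -2.49]
d 20.91 [ 0.434  -0.3435  0.2403] [-0.57  1.14 -3.18]
d 21.16 [ 0.434  -0.3435  0.2388] [-0.3   0.17 -3.49]
d 21.41 [ 0.434  -0.3435  0.2373] [ 0.38 -0.05 -2.68]
d 21.66 [ 0.434  -0.3435  0.2359] [ 0.3   0.37 -2.65]
d 21.91 [ 0.434  -0.3435  0.2358] [-3.53  1.97  6.43]
open 23.29 [ 0.434  -0.3435  0.2345] [ 0.48 -0.18  0.3 ]
jar 26.87 [0.493  0.3652 0.4   ] [0.59 0.71 0.01]
297.3186396354542 255.05393893346965 194.8233650355544
[0.00039488 0.00260506 0.26575948] [255.49569395 197.73767948]
```

View pics/side4.png

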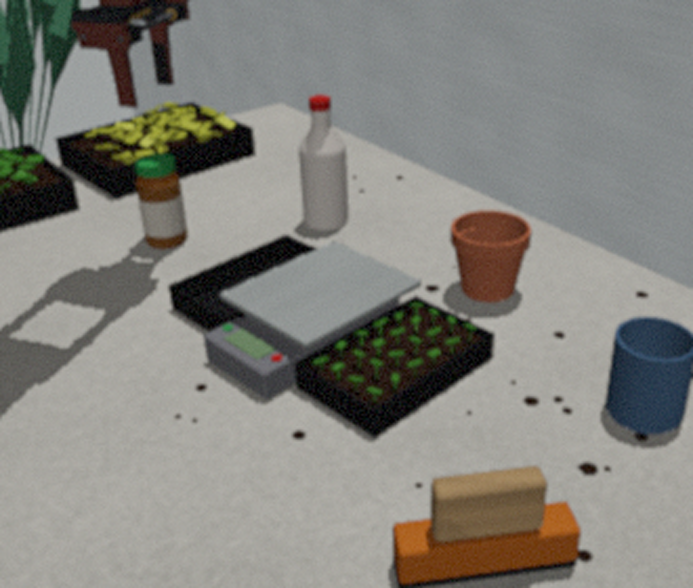

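View pics/wrist4.png

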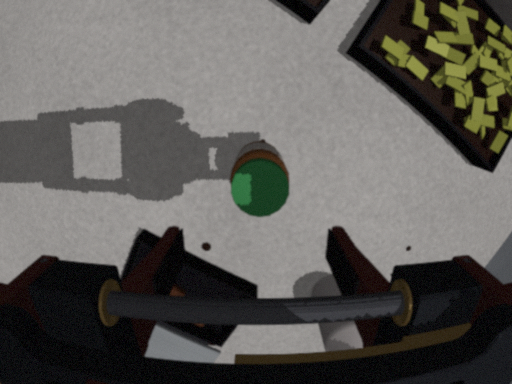

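The scraper stands upright on the bench, and no chip is visible above the tray rim or plate. The wrist view shows the jar cap at (260,187), against a predicted (255.5,197.7), so I'll refine the jar position from this and pick it up.

Run:
```python
from station import r
from h import *
def st(m): s=r.sense();print(m,round(s["clock"],2),np.round(s["tcp_pos"],4),np.round(s["contact_force"],2),round(s["opening"],4),round(s["gripper_force"],1),flush=True);return s
s=r.snapshot("wrist");q=np.array([260-s["cx"],187-s["cy"]]);th=np.hypot(*q)/s["fx"]
d=s["R"].T@np.r_[np.sin(th)*q/np.hypot(*q),np.cos(th)];c=-s["R"].T@s["t"];X=c+d*(.125-c[2])/d[2];print("jar",X)
J=X[:2]
assert np.hypot(*(J-[.4925,.366]))<.015
r.servo_line([*J,.40],speed=.1)
r.servo_line([*J,.246],speed=.12);st("down")
r.grab(25);st("grab")
r.servo_line([*J,.36],speed=.1);st("lift")
r.wait(.2)
p=sc(0,0)
yaw=126.6-np.degrees(np.arctan2(J[1],J[0])-np.arctan2(p[1],p[0]))
r.reach([*p,.36],[180,0,yaw]);r.wait(.2);st("over")
f0=r.sense()["contact_force"][2]
s=r.snapshot("side");a=s["frame"][40:320,70:400,::-1];cv2.imwrite("pics/side5.png",cv2.resize(a,None,fx=2.1,fy=2.1,interpolation=cv2.INTER_CUBIC))
```

```text
jar [0.48973796 0.37643712 0.125     ]
down 28.71 [0.49   0.3766 0.2472] [-0.02 -0.54  0.67] 0.0877 0.0
grab 29.27 [0.4898 0.3765 0.2462] [0.51 1.16 0.91] 0.0595 25.0
lift 30.56 [0.4897 0.3764 0.3588] [ 0.16  0.58 -3.79] 0.0599 25.0
over 32.27 [0.5307 0.0308 0.3599] [-0.47 -0.11 -3.42] 0.0596 25.0
```

View pics/side5.png

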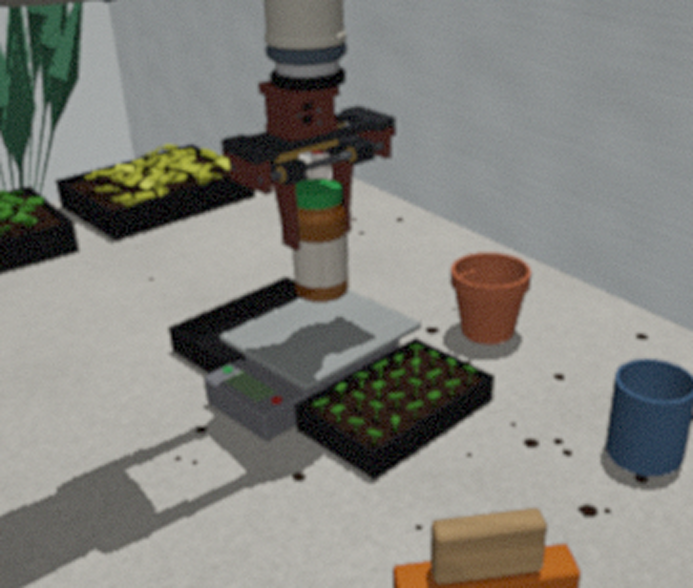

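The jar is held upright over the plate, in the middle. I'll lower it with force feedback, release, and check.

Run:
```python
from station import r
from h import *
def st(m): s=r.sense();print(m,round(s["clock"],2),np.round(s["tcp_pos"],4),np.round(s["contact_force"],2),flush=True);return s
p=sc(0,0)
r.servo_line([*p,.315],speed=.06);r.wait(.2)
z=.315
while z>.305:
    z-=.0012;r.servo_line([*p,z],speed=.02);r.wait(.1);s=st("d")
    if s["contact_force"][2]>1: break
r.let_go();r.wait(.3);st("open")
r.servo_line([*p,.47],speed=.12)
q=sc(-.05,-.25);r.reach([q[0],q[1],.45],[180,0,70]);r.wait(.3);st("clear")
for n in("side","top"):
    s=r.snapshot(n);f=s["frame"][:,:,::-1];f=f[60:340,70:400] if n=="side" else f[155:300,150:430]
    cv2.imwrite(f"pics/{n}6.png",cv2.resize(f,None,fx=2,fy=2,interpolation=cv2.INTER_CUBIC))
a,b=[cv2.imread(f"pics/{n}6.png") for n in("side","top")]
b=cv2.copyMakeBorder(b,0,0,0,a.shape[1]-b.shape[1],cv2.BORDER_CONSTANT);m=np.vstack([a,b]);cv2.imwrite("pics/fin.png",cv2.resize(m,None,fx=.7,fy=.7))
```

```text
d 33.77 [0.5306 0.0298 0.3138] [ 0.41 -1.6  -3.87]
d 34.12 [0.5306 0.0298 0.3126] [-0.19  0.39 -3.58]
d 34.48 [0.5306 0.0298 0.3114] [ 0.06 -0.02 -5.2 ]
d 34.83 [0.5306 0.0298 0.3102] [-0.36  0.38 -4.27]
d 35.17 [0.5307 0.0298 0.3092] [ 0.79 -0.85 -2.78]
d 35.52 [0.5306 0.0298 0.3091] [-2.89 -0.49  6.14]
open 36.46 [0.5306 0.0298 0.3078] [-0.66 -0.34  0.27]
clear 39.26 [ 0.51   -0.2233  0.4502] [ 0.58 -0.06 -0.47]
```

View pics/fin.png

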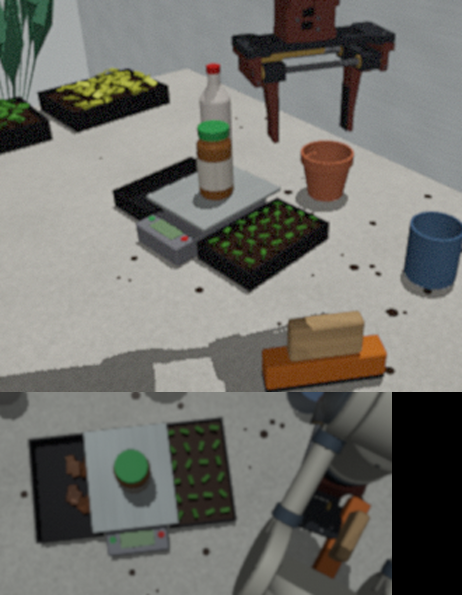

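The jar stands upright in the middle of the plate. The chips are in the black tray, the scraper is standing on the bench, and the pot, mug and bottle haven't moved.

```bash
python3 -c "
from station import r
print(r.hand_in())"
```

```text
the job is handed in; nothing more can be done
None
```

The job is handed in after about 39 s on the robot clock; the call returned no verdict, but the last pictures show all four chips in the black tray, the scraper standing on the bench, the jar upright mid-plate, and the pot, mug and bottle in place.

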